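Start a screen exposure

ROBOT

A 7-joint arm with a two-finger parallel gripper is mounted at the origin on the work surface. World frame = base frame: x ahead of the robot, y to its left, z up, the work surface at z = 0. Lengths are in m, angles in rad, forces in N, time in s.
With the tool pointing down it reaches from about 0.4 to 0.85 m from the base axis. Payload 10.4 kg.
Tool frame: the origin (TCP) lies midway between the tips of the shut fingers; the grasp point (between the pads) lies 19 mm behind it (robot.tcp_to_grasp is the distance from the TCP to the grasp point, in m); z points along the fingers, y is the line along which they close (so a half turn about z gives the same grasp; the last joint's range is limited). The gripper opens to 85 mm and grips with 20 to 120 N. Pads are 22 mm wide; open, the fingers measure 114 mm over their backs; the gripper's body (76 mm by 85 mm) begins 54 mm behind the grasp point. The pads swing forward as they close: fully open they stand 13 mm farther back than shut.
Start: joints at [-1.297, 0.332, -0.065, 1.46, 0.022, 1.35, -0.088], TCP at [0.183, 0.598, 0.231] pointing down, gripper open.
Joint ranges: [-2.6, 2.6], [-0.5, 2.12], [-1.47, 1.34], [0.16, 2.42], [-1.27, 4.41], [0.06, 2.06], [-2.6, 2.6]. Speed limits (rad/s): [2.22, 2.22, 2.79, 2.79, 3.14, 3.14, 3.14].

INTERFACE

Orientations are given as a unit quaternion [w, x, y, z].
In Python, from bench import robot gives the robot as it stands.
- The arm moves only by the shell command python3 -m pendant 'ROWS' [FORCE]. ROWS is JSON, a list of rows, each a list of 3 entries, a list of its own where there are three numbers: the opening, from 0 (shut) to 1 (fully open), then the shift along the world's x, y, z in units of 0.04 m (1.0 is 0.04 m), then the turn about the world's z in units of 0.1 rad (1.0 is 0.1 rad). In form: [[gripper, [tx, ty, tz], spin], ...]. A call has 1 to 8 rows; each row shifts and turns the commanded pose from where the row before left it; what a row does not reach is not made up. A row lasts 1/10 s, in which the tool goes at most 50 mm and 8.59 degrees, less where a joint would pass 70% of its speed; a pose out of reach is approached as far as the arm can. A call with a number of a shift or a turn outside -1 to 1 is refused whole. A call with a gripper value outside its range is refused whole. The fingers move at their own pace and stop on an object; FORCE is the grip in N (left out, the last holds). Time passes only in rows, so rows that do not move let the fingers close. It gives the time, the measured TCP pose, the force, the opening and the grip force at its end, in the units of the state.
- robot.sense(): the state, without advancing time (a new reading comes with each control period).
- robot.get_image(name): name is "side" or "top" or "wrist"; returns (picture, depth): 384x512x3 uint8, red, green, blue; 384x512 float32, m along the optical axis (not along the pixel's ray), 0 where there is no reading.
- robot.get_calibration(name): a dict with "fx", "fy", "cx", "cy" (pixels), "R" (3x3) and "t" (3): a world point X has camera coordinates R X + t; the wrist camera has in their place "hand_eye" (4x4, takes a point from camera to tool coordinates, whose origin is the TCP and whose axes are the flange's). Camera axes: x right, y down, z forward; pixel columns grow to the right and rows downward; lengths in m; the calibration is good to about 2 mm. The wrist camera is an equidistant fisheye: a pixel r from the principal point sees the ray r / f radians off the axis. A picture is of the moment at which its call begins: read the wrist's pose just before it. get_calibration takes no time and is no camera call.
- robot.close_job(): hands the job in; it is judged then, once.
Trained networks look in the newest picture that a camera, given by its name, has taken for a name from the list of things; names that differ only in an ending like _2 or _b are one class to them, and where a whole thing is asked for, a point or a joint stands for the part that bears it (a point fixed in the world has none). Each returns a list of dicts, best first, with "p" (0 to 1); they miss things now and then, are a little off and sometimes report something else, mostly with a low value. They report only what shows in the picture. A call takes as long as a camera call.
- robot.spot_in(camera, target): "rect" ([left, top, right, bottom] in pixels, round what is visible of it).
- robot.mark_of(camera, target): "location" ([row, column] in pixels: a listed point, or the origin of a listed thing).
The state is a dict: "clock": time; "qpos": joint angles; "qd": joint speeds; "effort": joint torques, N m; "tcp_pos": TCP position; "tcp_rot": TCP orientation; "contact_force": force on the tool from outside, world axes, zero at the start; "torque": the same for the moment, N m; "width": finger opening in m; "finger_force": force on a finger pad.
Only numpy, scipy, OpenCV 4.12 (cv2) and the standard library are available. Lean on these libraries where they do the work, as an engineer would, in place of code of your own. Each camera call takes 0.05 s, during which the arm holds its last target. There are 200 camera calls.

TASK

The screen is already shut in under the lid of the exposure unit: start its exposure with light fingertip presses on the control deck. Press the near end of the mains rocker (the wide one, at the left end) fully down, then the near end of the narrower vacuum rocker beside it, give the pump at least three seconds to draw, then press the flat start button right down and let it come up again. Press gently, leave the mushroom-headed stop button alone, and do not pick up or shift the roll of tape, the spray bottle, the tub or the squeegee.

Things in the scene. Friction and masses are not known exactly. Their poses are not given: they have to be found in the camera images.
- exposure_unit: White steel cabinet 440 (own x) x 520 x 118 mm, fixed; origin under its centre, own -x side to the robot, own +y = left seen from the robot. The front 130 mm of its top is a level grey deck, 120 mm over the table. Controls in a row at own x -155, own y: mains rocker +195, vacuum rocker +125, gauge +60 (8 mm high), timer window -78, start -140, stop -205 mm. Pushing it over 25 N damages it.
- mains (a joint): Tilt of the mains rocker, rad: 0 = off (near half up, as at the start), 0.30 = fully on (near half pressed level, firm stop); on above 0.25. Yields to about 2.5 N at its near end and stays where it is left. All switches sit in sprung seats in the thin deck that give about 1 mm per 7 N beyond that.
- mains_press (a point): Centre of the near (robot-side) face of the mains rocker, 12.4 mm in front of its pivot. Black, 36 mm long, 30 wide, V-shaped: two flat 18 mm halves; off, the far half is level 6 mm over the deck, the near rises to 11 mm. On, the near half is level at 6 mm and the far one stands up: a fingertip reaching past the pivot blocks it; one overhanging the near end is fine (frame 2 mm high).
- vacuum (a joint): Vacuum rocker tilt: 0 = off (as at the start), 0.30 rad = fully on; behaves like the mains rocker, on above 0.25.
- vacuum_press (a point): Where to press the vacuum rocker: same point, shape, length and heights as on the mains rocker, but the rocker is only 20 mm wide; it stands 70 mm to the right of the mains rocker.
- start (a joint): Travel of the start button, m: 0 = up, 0.006 = right down; spring return, 2 N to begin, 5 N right down. Counts as pressed above 0.0045, up below 0.0015.
- start_top (a point): Centre of the top of the start button: flat black cylinder 27 mm across, top 13 mm above the deck, in a steel collar 36 mm across and 4 mm high; moves down with the button. The unit's closed lid lies behind the controls: an aluminium frame with black rubber, top 136 mm over the table, its bar handle (150 mm) 83 mm behind the row.
- stop (a joint): Travel of the stop button, m: 0 = up; the same kind of spring. Not to be pressed.
- stop_top (a point): Centre of the top of the stop button: black mushroom head 40 mm across, top 27 mm above the deck, 65 mm to the right of the start button.
- tape_roll: Bystander: loose roll of brown tape lying flat on the deck between gauge and timer window, 54 mm across, 19 mm high; origin under its centre.
- spray_bottle: Bystander: loose white spray bottle standing left of the unit, 72 mm across, 210 mm high, its head 75 mm long; origin under its centre.
- emulsion_tub: Bystander: loose white lidded plastic tub, standing at the left front of the unit, 108 mm across, 87 mm high; origin under its centre.
- squeegee: Bystander: loose wooden squeegee lying flat right of the unit, 260 mm long (own x), 70 mm across with its rubber blade, 26 mm high; origin under its wooden grip.

How it is judged:
On the way, in this order (a step that is already met when the one before it is completed fails the run):
1. the mains rocker is pressed fully on, the vacuum rocker still off (value of joint mains above 0.25 rad and value of joint vacuum below 0.1 rad), for 0.1 s.
2. then the vacuum rocker is pressed fully on and the pump draws for three seconds, start button untouched (value of joint each of mains, vacuum above 0.25 rad and value of joint start below 0.0015 m), for 2.8 s.
3. then the start button is pressed down (value of joint each of mains, vacuum above 0.25 rad and value of joint start above 0.0045 m), for 0.04 s.
At the end, for the whole second after the job is handed in: Both rockers stay on (over 0.25 of 0.30 rad), the start and stop buttons are up (within 1.5 mm), the tape roll lies within 10 mm and the spray bottle, tub and squeegee within 15 mm of where they were, the bottle upright (all of step 2 and value of joint stop below 0.0015 m and distance of tape_roll from where it was at the start of the episode below 0.01 m and distance of each of spray_bottle, emulsion_tub, squeegee from where it was at the start of the episode below 0.015 m and angle between spray_bottle's own z axis and vertical below 0.1 rad); the robot touches nothing.
It fails at once if the vacuum rocker is pressed while the mains is off (value of joint vacuum above 0.15 rad and value of joint mains below 0.15 rad).
It fails at once if the start button is pressed while the mains or the vacuum is off (value of joint start above 0.003 m and value of joint any of mains, vacuum below 0.15 rad).
It fails at once if the stop button is pressed (value of joint stop above 0.002 m).
It fails at once if the unit is pressed harder than 25 N (contact force between any of the fingers, the arm and exposure_unit above 25 N).
It fails at once if the tape roll, spray bottle, tub or squeegee is shifted, tipped or lifted (distance of tape_roll from where it was at the start of the episode above 0.01 m or distance of any of spray_bottle, emulsion_tub, squeegee from where it was at the start of the episode above 0.015 m or angle between spray_bottle's own z axis and vertical above 0.2 rad).
It also fails if it takes over 53 s, if anything falls off the work surface, if the arm or the gripper's body presses on something with over 40 N, if the wrist force passes 120 N, or if a joint passes its speed limit or range.

## Working session

There is one attempt and no reset: what is moved stays moved. The work goes in short steps, Python scripts to look and compute and a shell command to move; the robot and the scene stay as the last step left them, time stands still between calls to the robot, and variables do not carry over. Pictures are saved under pics/ and viewed, at most 10 in all, crops included, and the job is handed in when it is done.

```bash
mkdir -p pics; cat > h.py <<'E'
import numpy as np, cv2
from bench import robot
from scipy.spatial.transform import Rotation as Ro
def px2w(cam,rc,d):
    c=robot.get_calibration(cam); r,k=rc
    p=np.array([(k-c['cx'])/c['fx']*d,(r-c['cy'])/c['fy']*d,d])
    return np.array(c['R']).T@(p-np.array(c['t']))
def px2z(cam,rc,z):
    c=robot.get_calibration(cam); R=np.array(c['R']); r,k=rc
    o=-R.T@np.array(c['t']); v=R.T@np.array([(k-c['cx'])/c['fx'],(r-c['cy'])/c['fy'],1])
    return o+v*(z-o[2])/v[2]
E
python3 - <<'E'
from h import *
np.set_printoptions(precision=4,suppress=True)
print(robot.sense())
for cam in ['top','side']:
    im,d=robot.get_image(cam); cv2.imwrite(f'pics/{cam}0.png',im[:,:,::-1])
    for t,z in [('exposure_unit',0),('mains_press',.129),('vacuum_press',.129),('start_top',.133),('stop_top',.147),('tape_roll',.12),('spray_bottle',0),('emulsion_tub',0)]:
        for m in robot.mark_of(cam,t)[:2]:
            r,k=m['location']; print(cam,t,round(m['p'],2),np.round([r,k]),px2z(cam,(r,k),z), px2w(cam,(r,k),d[min(383,max(0,int(r))),min(511,max(0,int(k)))]))
E
```

```text
{'clock': 0.0, 'qpos': array([-1.2966,  0.3328, -0.0647,  1.461 ,  0.0216,  1.3499, -0.0885]), 'qd': array([ 0.0003,  0.0009,  0.0005, -0.0003,  0.0014, -0.0004, -0.0013]), 'effort': array([ -0.0006, -62.5454,   0.0488, -39.1602,   0.0161,   0.0101,
        -0.    ]), 'tcp_pos': array([0.1827, 0.5973, 0.2305]), 'tcp_rot': array([-0.0001,  0.1478,  0.989 , -0.0007]), 'contact_force': array([ 0.2342, -0.3455, -0.4531]), 'torque': array([ 0.0116, -0.0372,  0.0088]), 'finger_force': 0.0, 'width': 0.08555581384748298}
top exposure_unit 0.75 [144. 260.] [ 0.7593 -0.0277  0.    ] [ 0.7219 -0.0284  0.135 ]
top mains_press 0.49 [190. 215.] [0.5482 0.1471 0.129 ] [0.5494 0.148  0.1216]
top vacuum_press 0.73 [145. 261.] [ 0.7219 -0.0326  0.129 ] [ 0.7204 -0.0327  0.1345]
top vacuum_press 0.57 [182. 236.] [0.5776 0.0652 0.129 ] [0.5786 0.0656 0.1238]
top start_top 0.6 [190. 219.] [0.544  0.1299 0.133 ] [0.546  0.1313 0.12  ]
top start_top 0.52 [167. 306.] [ 0.6307 -0.2017  0.133 ] [ 0.6299 -0.2013  0.1366]
top stop_top 0.44 [161. 317.] [ 0.6506 -0.2417  0.147 ] [ 0.6513 -0.2421  0.144 ]
top spray_bottle 0.96 [184. 150.] [0.5948 0.4316 0.    ] [0.5809 0.4087 0.0792]
top emulsion_tub 0.68 [232. 147.] [0.3972 0.4367 0.    ] [0.3926 0.4115 0.0861]
side exposure_unit 0.92 [199. 314.] [ 0.7519 -0.0222  0.    ] [ 0.7088 -0.124   0.1329]
side mains_press 0.62 [147. 242.] [0.5486 0.1302 0.129 ] [0.5494 0.1354 0.1239]
side vacuum_press 0.45 [160. 254.] [0.5762 0.0648 0.129 ] [0.5763 0.0653 0.1286]
side start_top 0.58 [221. 292.] [ 0.6287 -0.1839  0.133 ] [ 0.6289 -0.1831  0.1319]
side stop_top 0.62 [235. 306.] [ 0.6501 -0.2446  0.147 ] [ 0.6508 -0.2429  0.1444]
side tape_roll 0.76 [190. 274.] [ 0.6088 -0.0581  0.12  ] [ 0.6084 -0.0596  0.1218]
side spray_bottle 0.91 [112. 243.] [0.6086 0.4527 0.    ] [0.6013 0.4074 0.0378]
side emulsion_tub 0.87 [124. 188.] [0.3958 0.4274 0.    ] [0.3957 0.3834 0.0374]
```

View images.

```bash
python3 - <<'E'
import cv2,numpy as np
a=cv2.imread('pics/top0.png')[110:270,110:370]; b=cv2.imread('pics/side0.png')[80:280,160:420]
a=cv2.resize(a,(780,480)); b=cv2.resize(b,(780,600),interpolation=cv2.INTER_CUBIC)
cv2.imwrite('pics/a.png',a);cv2.imwrite('pics/b.png',b)
# rigid fit
own=np.array([[-.1674,.125],[-.1674,.195],[-.155,-.14],[-.155,-.205]])
w=np.array([[.577,.065],[.5485,.132],[.6297,-.185],[.6503,-.2432]])
o=own-own.mean(0);v=w-w.mean(0)
t=np.arctan2((o[:,0]*v[:,1]-o[:,1]*v[:,0]).sum(),(o*v).sum())
R=np.array([[np.cos(t),-np.sin(t)],[np.sin(t),np.cos(t)]]);c=w.mean(0)-R@own.mean(0)
print(t,c,own@R.T+c-w)
E
```

```text
0.21188648016381295 [ 0.75765551 -0.01778868] [[-0.00928882  0.00421083]
 [ 0.00448986  0.00564534]
 [ 0.00586458 -0.00225492]
 [-0.00106563 -0.00760125]]
```

View pics/a.png

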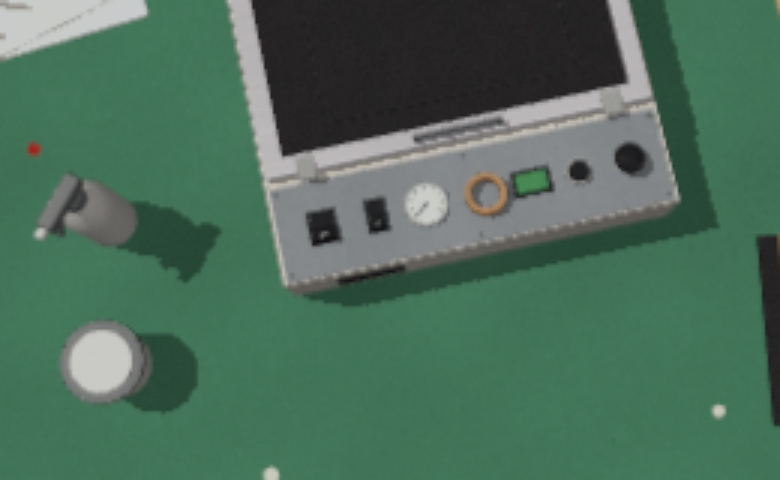

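View pics/b.png

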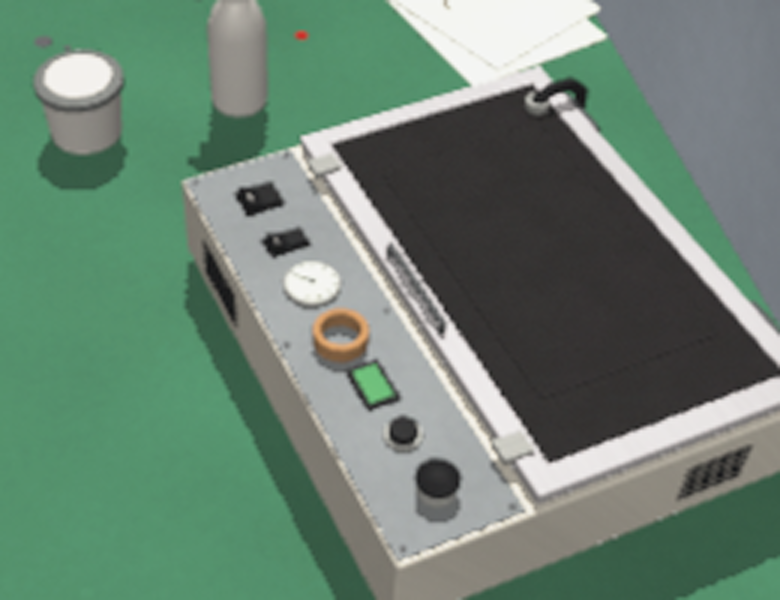

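```bash
cat > fit.py <<'E'
from h import *
from scipy.optimize import least_squares
def rig(p,o): 
    c,s=np.cos(p[0]),np.sin(p[0]); return np.array([p[1]+c*o[0]-s*o[1],p[2]+s*o[0]+c*o[1]])
E
python3 - <<'E'
from fit import *
np.set_printoptions(precision=4,suppress=True)
names=[((-.155,.195),.128),((-.155,.125),.128),((-.155,.06),.128),((-.155,-.078),.121),((-.155,-.14),.133),((-.155,-.205),.147)]
T=[(322,226),(376,215),(426,204),(532,181),(580,171),(631,158)]
S=[(261,198),(287,241),(312,283),(374,384),(403,431),(438,475)]
for which in ('T','S','TS'):
    pts=[]
    if 'T' in which: pts+=[(o,px2z('top',(109.67+v/3,109.67+u/3),z)) for (o,z),(u,v) in zip(names,T)]
    if 'S' in which: pts+=[(o,px2z('side',(79.67+v/3,159.67+u/3),z)) for (o,z),(u,v) in zip(names,S)]
    r=least_squares(lambda p:np.concatenate([rig(p,o)-w[:2] for o,w in pts]),[.21,.757,-.018])
    print(which,r.x,'\n',r.fun.reshape(-1,2).T*1000)
p=r.x
for n,o in dict(mains=(-.171,.195),vac=(-.171,.125),start=(-.155,-.14)).items(): print(n,rig(p,o))
E
python3 -m pendant '[[0,[1,-1,0.4],0.7],[0,[1,-1,0.4],0.7],[0,[1,-1,0.3],0.7],[0,[1,-1,0.3],0.7],[0,[1,-1,0],0.7],[0,[1,-1,0],0.7],[0,[1,-1,0],0.7],[0,[0,0,0],0]]'
```

```text
T [ 0.2033  0.757  -0.0221] 
 [[ 0.1029  0.671   0.1522 -2.0418  0.562   0.5537]
 [-0.649  -0.4622 -0.3388  0.6103  0.5477  0.292 ]]
S [ 0.2056  0.7567 -0.0229] 
 [[-0.576  -0.2221  0.5951 -1.8103  1.3191  0.6942]
 [ 3.1343  1.8748  0.1086 -4.5338  1.011  -1.595 ]]
TS [ 0.2045  0.7568 -0.0225] 
 [[-0.2345  0.4123 -0.0333 -2.0721  0.6014  0.6662 -0.2353  0.0387  0.7817
  -1.7812  1.2775  0.5785]
 [-1.2557 -1.0526 -0.9141  0.0671  0.0189 -0.2217  3.742   2.4659  0.6843
  -3.9909  1.5391 -1.0823]]
mains [0.5498 0.1337]
vac [0.564  0.0652]
start [ 0.6335 -0.1911]
clock: 1.7
tcp_pos: [0.4316, 0.3479, 0.2797]
tcp_rot: [0.001, -0.092, 0.996, -0.001]
contact_force: [-0.5, 0.2, 0.3]
width: 0.0
finger_force: 0.0
```

```bash

python3 -m pendant '[[0,[0.5,-0.9,0],0.2],[0,[0.5,-0.9,0],0],[0,[0.5,-0.9,0],0],[0,[0.5,-0.9,-0.4],0],[0,[0.5,-0.9,-0.6],0],[0,[0.4,-0.8,-0.8],0],[0,[0,0,-0.7],0],[0,[0,0,0],0]]'
python3 - <<'E'
from fit import *
s=robot.sense(); print(s['tcp_pos'],s['contact_force'])
im,d=robot.get_image('wrist'); cv2.imwrite('pics/w1.png',im[:,:,::-1])
c=robot.get_calibration('wrist'); H=np.array(c['hand_eye']); print(H)
q=s['tcp_rot']; R=Ro.from_quat([q[1],q[2],q[3],q[0]]).as_matrix()
p=[.2045,.7568,-.0225]
out=im[:,:,::-1].copy()
for o,z in [((-.155,.195),.126),((-.173,.195),.131),((-.155,.125),.126),((-.173,.125),.131),((-.155,.06),.128),((-.155,-.14),.133)]:
    w=np.append(rig(p,o),z); t=R.T@(w-s['tcp_pos']); x=np.linalg.inv(H)@np.append(t,1)
    th=np.arctan2(np.hypot(x[0],x[1]),x[2]); k=th/np.hypot(x[0],x[1])
    uv=(int(round(c['cx']+c['fx']*k*x[0])),int(round(c['cy']+c['fy']*k*x[1]))); print(uv); cv2.circle(out,uv,2,(0,0,255),-1)
cv2.imwrite('pics/w1a.png',cv2.resize(out,(768,576)))
E
```

```text
clock: 2.5
tcp_pos: [0.5402, 0.1411, 0.1758]
tcp_rot: [-0.003, -0.105, 0.994, -0.001]
contact_force: [0.3, 1.0, 0.6]
width: -0.0001
finger_force: 0.0
[0.54023062 0.14106689 0.17581174] [0.25993901 1.01294156 0.58483842]
[[-7.05546621e-04 -9.49829455e-01 -3.12767499e-01  8.02082069e-02]
 [ 9.99999402e-01 -9.31381460e-04  5.72653314e-04 -2.10095832e-04]
 [-8.35228836e-04 -3.12766908e-01  9.49829544e-01 -1.43002560e-01]
 [ 0.00000000e+00  0.00000000e+00  0.00000000e+00  1.00000000e+00]]
(240, 236)
(239, 216)
(148, 233)
(143, 214)
(77, 230)
(-52, 217)
```

View pics/w1a.png

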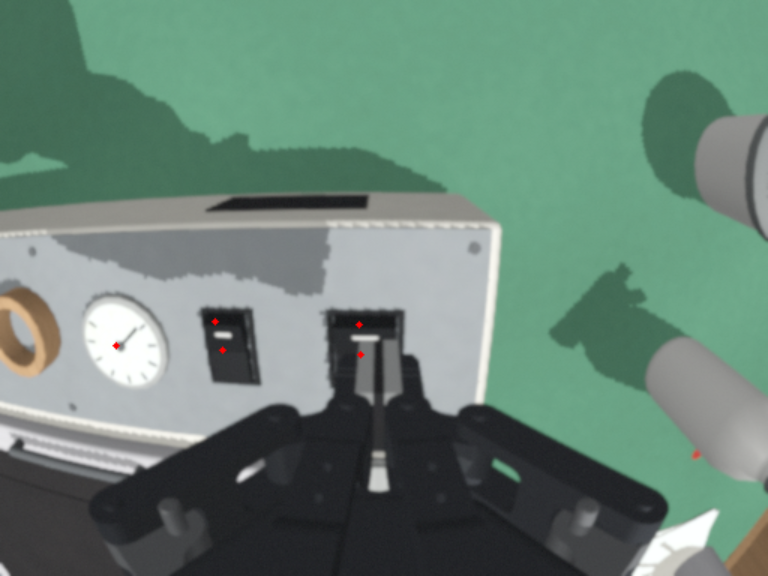

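```bash
cat >> fit.py <<'E'
def proj(s,c,w):
    H=np.array(c['hand_eye']);q=s['tcp_rot']; R=Ro.from_quat([q[1],q[2],q[3],q[0]]).as_matrix()
    x=np.linalg.inv(H)@np.append(R.T@(w-s['tcp_pos']),1)
    k=np.arctan2(np.hypot(x[0],x[1]),x[2])/np.hypot(x[0],x[1])
    return np.array([c['cx']+c['fx']*k*x[0],c['cy']+c['fy']*k*x[1]])
E
python3 -m pendant '[[0,[0,0,0],0],[0,[0,0,0],0]]'
python3 - <<'E'
from fit import *
s=robot.sense(); print(s['tcp_pos'],s['contact_force'],s['tcp_rot'])
im,d=robot.get_image('wrist')
c=robot.get_calibration('wrist')
p=[.2045,.7568,-.0225]
out=cv2.resize(im[150:300,20:340,::-1],(800,375),interpolation=cv2.INTER_CUBIC)
L=[((-.155+a,y+b),.122) for y,w in ((.195,.015),(.125,.010)) for a in(-.018,.018) for b in(-w,w)]+[((-.155,.06),.128),((-.22,.26),.12)]
for o,z in L:
    uv=proj(s,c,np.append(rig(p,o),z)); print(uv.round(1)); cv2.circle(out,tuple(int(v) for v in ((uv-[20,150]+.5)*2.5).round()),2,(0,0,255),-1)
cv2.imwrite('pics/w2.png',out)
E
```

```text
clock: 2.75
tcp_pos: [0.5426, 0.1438, 0.1812]
tcp_rot: [0.001, -0.107, 0.994, 0.001]
contact_force: [-0.3, 1.3, -0.2]
width: 0.0001
finger_force: 0.0
[0.54264396 0.14380842 0.18117754] [-0.28311315  1.25125421 -0.20686382] [ 1.26885320e-03 -1.07234407e-01  9.94232801e-01  5.55932647e-04]
[216.3 203.7]
[257.  204.1]
[218.1 245.8]
[256.3 246.4]
[134. 202.]
[158.  202.6]
[140.3 242.5]
[163.1 243.8]
[ 76.7 222.7]
[328.2 141.8]
```

View pics/w2.png

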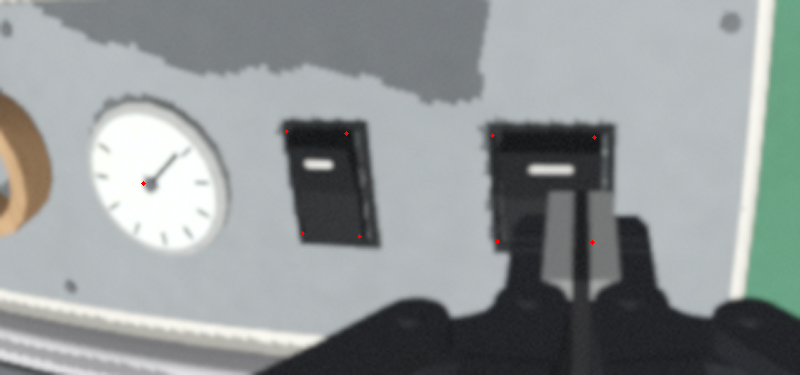

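```bash

python3 -m pendant '[[0,[0.17,-0.21,0],-0.05],[0,[0,0,-0.4],0],[0,[0,0,-0.4],0],[0,[0,0,-0.2],0],[0,[0,0,0],0],[0,[0,0,0],0]]'
python3 -m pendant '[[0,[0,0,0],0]]'
```

```text
clock: 3.4
tcp_pos: [0.5493, 0.1339, 0.1399]
tcp_rot: [0.0, -0.104, 0.995, 0.0]
contact_force: [0.3, -0.1, 0.5]
width: 0.0002
finger_force: 0.0
clock: 3.5
tcp_pos: [0.5494, 0.1341, 0.1402]
tcp_rot: [0.001, -0.104, 0.995, 0.0]
contact_force: [0.4, 0.5, 0.1]
width: 0.0002
finger_force: 0.0
```

Good placement. Descend to z≈0.128 and feel.

```bash

python3 -m pendant '[[0,[0,0,-0.1],0],[0,[0,0,-0.1],0],[0,[0,0,-0.1],0],[0,[0,0,0],0]]'
python3 -m pendant '[[0,[0,0,-0.03],0],[0,[0,0,0],0]]'

```

```text
clock: 3.9
tcp_pos: [0.5483, 0.1339, 0.1267]
tcp_rot: [-0.001, -0.104, 0.995, -0.0]
contact_force: [-1.5, 0.3, 1.5]
width: -0.0003
finger_force: 0.8
clock: 4.1
tcp_pos: [0.5488, 0.134, 0.1261]
tcp_rot: [-0.0, -0.104, 0.995, 0.0]
contact_force: [-1.2, -0.7, 3.1]
width: 0.0002
finger_force: 1.3
```

```bash

python3 -m pendant '[[0,[0,0,-0.025],0],[0,[0,0,0],0]]'
python3 -m pendant '[[0,[0,0,-0.025],0],[0,[0,0,0],0]]'

```

```text
clock: 4.3
tcp_pos: [0.5489, 0.134, 0.1252]
tcp_rot: [-0.0, -0.104, 0.995, 0.0]
contact_force: [-3.7, -1.4, 3.2]
width: 0.0001
finger_force: 2.0
clock: 4.5
tcp_pos: [0.5489, 0.134, 0.1245]
tcp_rot: [0.0, -0.104, 0.995, 0.0]
contact_force: [-5.4, -0.5, 7.8]
width: 0.0001
finger_force: 4.1
```

```bash

python3 -m pendant '[[0,[0,0,-0.02],0],[0,[0,0,0],0]]'
python3 -m pendant '[[0,[0,0,0.4],0],[0,[0,0,0.6],0],[0,[0,0,0.6],0],[0,[0,-0.8,0.3],0],[0,[0,-0.8,0],0],[0,[0,0,0],0],[0,[0,0,0],0],[0,[0,0,0],0]]'
python3 - <<'E'
from fit import *
s=robot.sense(); print(s['tcp_pos'],s['contact_force'],s['tcp_rot'])
im,d=robot.get_image('wrist'); a=im[150:300,120:360,::-1]
sd,_=robot.get_image('side'); b=sd[120:195,215:335,::-1]
cv2.imwrite('pics/w3.png',np.vstack([cv2.resize(a,(480,300),interpolation=cv2.INTER_CUBIC),cv2.resize(b,(480,300),interpolation=cv2.INTER_CUBIC)]))
E
```

```text
clock: 4.7
tcp_pos: [0.5489, 0.134, 0.1241]
tcp_rot: [0.0, -0.104, 0.995, 0.0]
contact_force: [-6.5, -0.5, 11.0]
width: -0.0
finger_force: 5.5
clock: 5.5
tcp_pos: [0.5488, 0.0711, 0.199]
tcp_rot: [-0.0, -0.105, 0.995, 0.0]
contact_force: [-0.4, 0.6, -0.6]
width: -0.0001
finger_force: 0.0
[0.54880733 0.07112462 0.19898271] [-0.42801608  0.62270568 -0.63677105] [-9.25433223e-05 -1.04516539e-01  9.94523119e-01  2.25771341e-04]
```

View pics/w3.png

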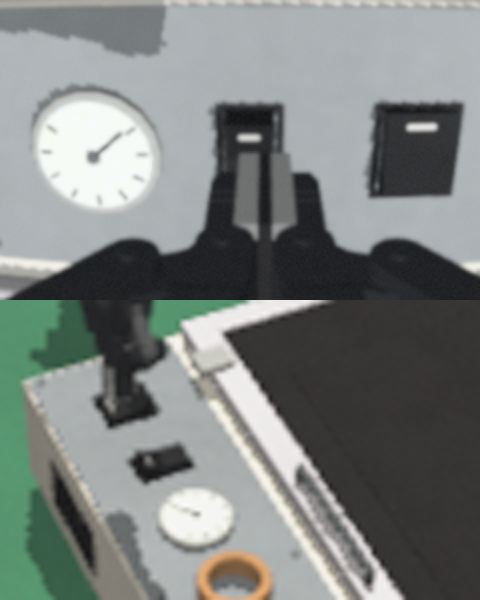

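```bash

python3 - <<'E'
from fit import *
s=robot.sense(); c=robot.get_calibration('wrist'); im,d=robot.get_image('wrist')
H=np.array(c['hand_eye']);q=s['tcp_rot'];R=Ro.from_quat([q[1],q[2],q[3],q[0]]).as_matrix(); p=[.2045,.7568,-.021]
for dx in (-.028,-.016,-.012,-.008,-.004,.004,.008,.012,.016,.028):
    zs=[]
    for dy in np.linspace(-.008,.010,7):
        u,v=proj(s,c,np.append(rig(p,(-.155+dx,.195+dy)),.127)); D=d[int(round(v)),int(round(u))]
        a=np.array([u-c['cx'],v-c['cy']])/c['fx'];t=np.hypot(*a);ray=np.array([*(a/t*np.tan(t)),1])*D
        zs.append((R@(H[:3,:3]@ray+H[:3,3])+s['tcp_pos'])[2])
    print(dx,np.round(np.median(zs)*1000,1))
E
python3 -m pendant '[[0,[0.37,-0.11,-0.4],0],[0,[0,0,-0.5],0],[0,[0,0,-0.4],0],[0,[0,0,-0.18],0],[0,[0,0,0],0],[0,[0,0,0],0]]'
```

```text
-0.028 120.3
-0.016 125.6
-0.012 126.1
-0.008 125.7
-0.004 126.7
0.004 127.8
0.008 128.6
0.012 129.5
0.016 131.0
0.028 119.8
clock: 6.25
tcp_pos: [0.564, 0.0659, 0.1408]
tcp_rot: [0.0, -0.104, 0.995, 0.0]
contact_force: [0.1, -0.5, 0.8]
width: 0.0001
finger_force: 0.0
```

The depth profile shows the mains rocker fully on: near half level at 126 mm, far end at 131 mm. Next, the vacuum rocker the same way.

```bash

python3 -m pendant '[[0,[0,0,-0.1],0],[0,[0,0,-0.1],0],[0,[0,0,-0.1],0],[0,[0,0,-0.05],0],[0,[0,0,0],0],[0,[0,0,0],0]]'
python3 -m pendant '[[0,[0,0,-0.03],0],[0,[0,0,0],0]]'
```

```text
clock: 6.85
tcp_pos: [0.5638, 0.0656, 0.1261]
tcp_rot: [0.0, -0.104, 0.995, 0.0]
contact_force: [0.3, -0.9, 0.7]
width: -0.0002
finger_force: 0.2
clock: 7.05
tcp_pos: [0.5638, 0.0656, 0.1252]
tcp_rot: [0.0, -0.104, 0.995, 0.0]
contact_force: [-2.2, -0.7, 4.7]
width: 0.0
finger_force: 2.2
```

```bash

python3 -m pendant '[[0,[0,0,-0.025],0],[0,[0,0,0],0]]'
python3 -m pendant '[[0,[0,0,-0.02],0],[0,[0,0,0],0]]'
```

```text
clock: 7.25
tcp_pos: [0.5638, 0.0656, 0.1245]
tcp_rot: [0.0, -0.104, 0.995, 0.0]
contact_force: [-4.0, -1.1, 9.0]
width: -0.0003
finger_force: 4.2
clock: 7.45
tcp_pos: [0.5639, 0.0656, 0.124]
tcp_rot: [0.0, -0.104, 0.995, 0.0]
contact_force: [-5.8, -0.3, 12.1]
width: -0.0004
finger_force: 5.6
```

```bash

python3 -m pendant '[[0,[0,0,0.4],0],[0,[0,0,0.6],0],[0,[0,0,0.6],0],[0,[0,-0.8,0.3],0],[0,[0.2,-0.9,0],0],[0,[0,0,0],0],[0,[0,0,0],0]]'
python3 - <<'E'
from fit import *
s=robot.sense(); c=robot.get_calibration('wrist'); im,d=robot.get_image('wrist'); print(s['tcp_pos'])
H=np.array(c['hand_eye']);q=s['tcp_rot'];R=Ro.from_quat([q[1],q[2],q[3],q[0]]).as_matrix(); p=[.2045,.7568,-.021]
for y in (.195,.125):
  r=[]
  for dx in (-.028,-.016,-.012,-.008,-.004,.004,.008,.012,.016,.028):
    zs=[]
    for dy in np.linspace(-.006,.006,7):
        u,v=proj(s,c,np.append(rig(p,(-.155+dx,y+dy)),.127)); D=d[int(round(v)),int(round(u))]
        a=np.array([u-c['cx'],v-c['cy']])/c['fx'];t=np.hypot(*a);ray=np.array([*(a/t*np.tan(t)),1])*D
        zs.append((R@(H[:3,:3]@ray+H[:3,3])+s['tcp_pos'])[2])
    r.append(float(np.round(np.median(zs)*1000,1)))
  print(y,r)
E
```

```text
clock: 8.15
tcp_pos: [0.5717, -0.0032, 0.1989]
tcp_rot: [0.0, -0.103, 0.995, 0.0]
contact_force: [0.3, 0.7, 0.0]
width: 0.0004
finger_force: 0.0
[ 0.57173195 -0.00316625  0.19891793]
0.195 [121.1, 126.2, 125.6, 126.5, 126.4, 127.6, 128.4, 129.6, 130.7, 120.5]
0.125 [120.0, 125.4, 126.6, 126.0, 126.4, 127.6, 128.2, 130.0, 130.6, 120.6]
```

```bash

python3 -m pendant '[[0,[0.25,-0.8,0],0],[0,[0.25,-0.8,0],0],[0,[0.26,-0.8,0],0],[0,[0.26,-0.8,0],0],[0,[0.26,-0.8,0],0],[0,[0.26,-0.66,0],0],[0,[0,0,-0.4],0],[0,[0,0,0],0]]'
python3 -m pendant '[[0,[0,0,0],0],[0,[0,0,0],0]]'
python3 - <<'E'
from fit import *
s=robot.sense(); c=robot.get_calibration('wrist'); im,d=robot.get_image('wrist'); out=cv2.resize(im[120:300,120:420,::-1],(750,450),interpolation=cv2.INTER_CUBIC)
p=[.2045,.7568,-.021]
for o,z in [((-.155,-.14),.133),((-.155,-.205),.147),((-.173,-.14),.124)]:
    uv=proj(s,c,np.append(rig(p,o),z)); cv2.circle(out,tuple(int(v) for v in ((uv-[120,120]+.5)*2.5).round()),2,(0,0,255),-1)
cv2.imwrite('pics/w4.png',out)
E
```

```text
clock: 9.0
tcp_pos: [0.6325, -0.1874, 0.1802]
tcp_rot: [-0.002, -0.104, 0.995, 0.001]
contact_force: [0.1, 0.7, -1.0]
width: -0.0003
finger_force: 0.0
clock: 9.2
tcp_pos: [0.6336, -0.1871, 0.1836]
tcp_rot: [0.0, -0.105, 0.994, 0.0]
contact_force: [-0.5, 0.4, -1.1]
width: -0.0001
finger_force: 0.0
```

View pics/w4.png

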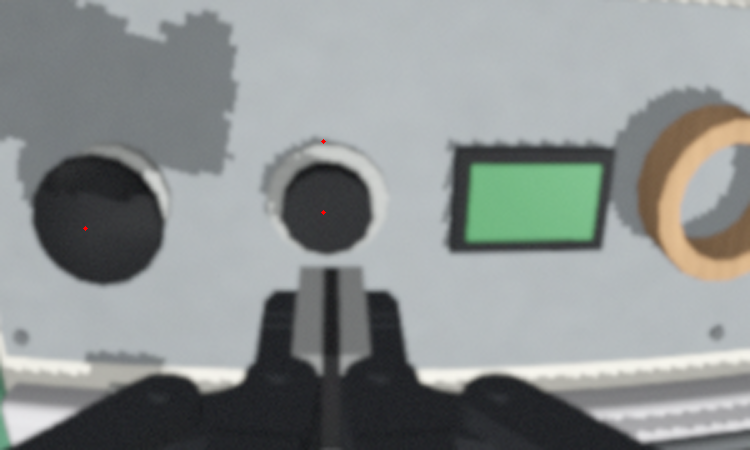

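```bash

python3 -m pendant '[[0,[0,-0.03,-0.4],0],[0,[0,0,-0.4],0],[0,[0,0,-0.26],0],[0,[0,0,0],0],[0,[0,0,0],0],[0,[0,0,0],0],[0,[0,0,0],0],[0,[0,0,0],0]]'
python3 -m pendant '[[0,[0,0,0],0],[0,[0,0,0],0],[0,[0,0,0],0],[0,[0,0,0],0],[0,[0,0,0],0],[0,[0,0,0],0],[0,[0,0,0],0],[0,[0,0,0],0]]'
python3 -m pendant '[[0,[0,0,-0.1],0],[0,[0,0,-0.1],0],[0,[0,0,0],0]]'
```

```text
clock: 10.05
tcp_pos: [0.6335, -0.1901, 0.1412]
tcp_rot: [0.0, -0.104, 0.995, -0.0]
contact_force: [-0.5, -0.2, 0.0]
width: -0.0004
finger_force: 0.0
clock: 10.85
tcp_pos: [0.6333, -0.19, 0.1407]
tcp_rot: [0.0, -0.104, 0.995, 0.0]
contact_force: [-0.3, 0.1, 0.4]
width: -0.0002
finger_force: 0.0
clock: 11.15
tcp_pos: [0.6332, -0.19, 0.1321]
tcp_rot: [-0.0, -0.104, 0.995, 0.0]
contact_force: [-0.3, 0.4, 2.5]
width: -0.0001
finger_force: 1.1
```

```bash

python3 -m pendant '[[0,[0,0,-0.08],0],[0,[0,0,-0.06],0],[0,[0,0,0],0]]'
python3 -m pendant '[[0,[0,0,-0.03],0],[0,[0,0,0],0],[0,[0,0,0],0]]'
```

```text
clock: 11.45
tcp_pos: [0.6333, -0.19, 0.1271]
tcp_rot: [0.0, -0.104, 0.995, 0.0]
contact_force: [-0.0, 0.0, 4.6]
width: -0.0001
finger_force: 2.3
clock: 11.75
tcp_pos: [0.6333, -0.19, 0.1263]
tcp_rot: [0.0, -0.104, 0.995, 0.0]
contact_force: [-2.3, 0.5, 5.2]
width: 0.0003
finger_force: 2.9
```

```bash

python3 -m pendant '[[0,[0,0,-0.03],0],[0,[0,0,0],0],[0,[0,0,0],0]]'
python3 -m pendant '[[0,[0,0,-0.02],0],[0,[0,0,0],0],[0,[0,0,0],0]]'
```

```text
clock: 12.05
tcp_pos: [0.6334, -0.19, 0.1256]
tcp_rot: [0.0, -0.104, 0.995, 0.0]
contact_force: [-3.3, 1.1, 9.8]
width: -0.0002
finger_force: 4.9
clock: 12.35
tcp_pos: [0.6334, -0.1901, 0.1252]
tcp_rot: [0.0, -0.104, 0.995, 0.0]
contact_force: [-5.3, 0.9, 11.6]
width: -0.0
finger_force: 6.3
```

The force has risen well past the 5 N spring force, so the button is on its stop. Retracting.

```bash

python3 -m pendant '[[0,[0,0,0.3],0],[0,[0,0,0.6],0],[0,[0,0,0.8],0],[0,[0,0,0.8],0],[0,[0,0,0],0],[0,[0,0,0],0],[0,[0,0,0],0],[0,[0,0,0],0]]'
python3 - <<'E'
from fit import *
s=robot.sense(); print(s['tcp_pos'],s['contact_force'],np.abs(s['qd']).max())
im,_=robot.get_image('side'); cv2.imwrite('pics/f.png',cv2.resize(im[80:280,160:420,::-1],(780,600)))
E
```

```text
clock: 13.15
tcp_pos: [0.6327, -0.1897, 0.2226]
tcp_rot: [-0.001, -0.104, 0.995, 0.0]
contact_force: [0.4, -0.2, -0.4]
width: 0.0003
finger_force: 0.0
[ 0.63272992 -0.1897105   0.22257368] [ 0.39376565 -0.18375069 -0.36769294] 0.0028777317377799098
```

View pics/f.png

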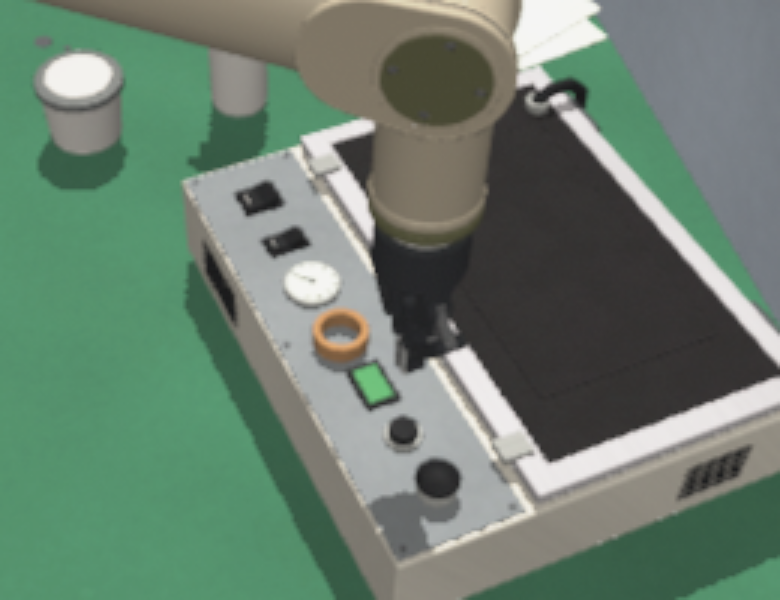

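The picture shows the tool clear of everything. The start button is up at (403,431), both rockers are tilted, and the tape at (340,336) and the tub are where they were.

```bash
python3 -c "
from bench import robot
print(robot.close_job())"
```

```text
the job is handed in; nothing more can be done
None
```

I switched on the mains, then the vacuum, waited about 3.5 s, pressed start fully down and let it come back up. Measured force stayed under 15 N, and stop and the loose items were not touched. The job is handed in, but no verdict came back.

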